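Roll the sickle-handle blank onto the yellow line

ROBOT

A 6-joint arm with a two-finger parallel gripper is mounted at the origin on the work surface. World frame = base frame: x ahead of the robot, y to its left, z up, the work surface at z = 0. Lengths are in mm, angles in rad, forces in N, time in s.
With the tool pointing down it reaches from about 400 to 825 mm from the base axis. Payload 7 kg.
Tool frame: the origin (TCP) lies between the finger pads; the fingertips stand 8 mm ahead of it and the grasp point (between the pads) lies 11 mm behind it (bot.finger_overhang is the z of the fingertips in the tool frame, in mm); z points along the fingers, y is the line along which they close (so a half turn about z gives the same grasp; the last joint's range is limited). The gripper opens to 88 mm and grips with 3 to 60 N. Pads are 19 mm wide; open, the fingers measure 130 mm over their backs; the gripper's body (78 mm by 193 mm) begins 47 mm behind the grasp point.
Start: joints at [-1.035, 0.359, 0.012, 0, -1.224, -0.288], TCP at [165.533, -654.365, 197.261] pointing down, gripper open.
Joint ranges: [-3.07, 3.07], [-1.43, 2.12], [-1.02, 1.25], [-3.03, 1.67], [-3.05, -0], [-3.03, 3.03]. Speed limits (rad/s): [2.39, 2.39, 3.01, 3.14, 3.14, 3.14].

INTERFACE

Orientations are given as a 3x3 rotation matrix whose columns are the frame's x, y, z axes.
In Python, from station import state, eyes, bot gives the robot as it stands. The module is installed in compiled form; this text tells all that it offers.
- The arm moves only by the tool send_rows, never from a script. Its argument "increments" is one flat list of numbers, 5 for each row, row after row: the gripper's target within -1 to 1 (fully open at 1, half-way at 0, shut at -1), then the shift along the tool's x, y, z in m, then the turn about the tool's z in rad. A call has 1 to 10 rows; each row shifts and turns the commanded pose from where the row before left it, along the tool's axes as they then stand; what a row does not reach is not made up. A row lasts 1/10 s, in which the tool goes at most 50 mm and 8.59 degrees, less where a joint would pass 70% of its speed; a pose out of reach is approached as far as the arm can. A call with a gripper value outside its range is refused whole. The fingers move at their own pace and stop on an object; "newtons" is the grip in N (left out, the last holds). Time passes only in rows, so rows that do not move let the fingers close. It gives the time, the measured TCP pose, the force, the opening and the grip force at its end, in the units of the state.
- state(): the state, without advancing time (a new reading comes with each control period).
- eyes.grab_frame(name): name is "scene" or "top" or "wrist"; returns a dict with "img" (480x640x3 uint8, red, green, blue), "fx", "fy", "cx", "cy" (pixels), "rvec" (rotation vector, rad) and "tvec" (3), from world to camera coordinates, as OpenCV has them. Camera axes: x right, y down, z forward; pixel columns grow to the right and rows downward; lengths in mm; the calibration is good to about 2 mm. The wrist camera is an equidistant fisheye: a pixel r from the principal point sees the ray r / f radians off the axis. A picture is of the moment at which its call begins. There is no depth.
- bot.job_done(): hands the job in; it is judged then, once.
The state is a dict: "time_s": time; "joints": joint angles; "joint_vel": joint speeds; "tau": joint torques, N m; "tcp_pos": TCP position; "tcp_rot": TCP orientation; "ft_force": force on the tool from outside, world axes, zero at the start; "ft_torque": the same for the moment, N m; "gripper_width": finger opening in mm; "gripper_force": force on a finger pad.
Only numpy, scipy, OpenCV 4.12 (cv2) and the standard library are available. Lean on these libraries where they do the work, as an engineer would, in place of code of your own. Each camera call takes 0.05 s, during which the arm holds its last target. There are 200 camera calls.

TASK

On the green marking-out mat, press lightly on top of the lying wooden handle blank with the fingertips and push sideways, so that it rolls (rather than slides) across to the yellow line, not the white one; never lift it. Leave it lying still along the yellow line, with the line running under its middle from end to end, and do not disturb the ferrule, swage, hammer or sickle.

Things in the scene. Friction and masses are not known exactly. Their poses are not given: they have to be found in the camera images.
- handle: Loose cylinder of light wood, dark collar at its +x end, 36 mm diameter, 130 mm long, 80 to 140 g, lying between the lines, within 5 degrees of parallel. Origin mid-axis, 22 mm above the bench (top at 40 mm); x along its axis; y, z turn as it rolls (z starts up). A light stroke on top rolls it half as far as the finger goes; let go, it stops. Shoved on its flank it slides. It must turn half a turn on the way.
- yellow_line: The goal: yellow line painted on the mat, 300 mm long, 10 mm wide, flat (no height to bump over). Origin at its middle on the mat top, 4 mm above the bench; x along the line, y level across it, z up. It lies 85 mm to one side or the other of the mat's middle, parallel to the white line.
- white_line: A white line of the same size on the other side of the mat, 170 mm from the yellow one; not used. Same axes.
- mat: Dark green hard mat fixed to the bench, 340 mm along x, 300 mm along y, 4 mm thick. Origin under its middle, on the bench; x along the painted lines, y across them.
- ferrule: Bystander: steel tube ferrule standing upright near one end edge of the mat, 34 mm outside diameter, 36 mm high. Origin at the centre of its underside.
- swage: Bystander: small steel swage block standing near the other end edge of the mat, 32 x 32 mm, 44 mm high, with a narrower top. Origin at the centre of its underside.
- hammer: Bystander: hammer lying on the bench beside the mat's -y edge, 270 mm long along its x. Origin about its middle, on the bench.
- sickle: Bystander: sickle lying on the bench beside the mat's +y edge, wooden handle 24 mm thick and 120 mm long along x with a flat curved blade beyond it, about 300 mm overall. Origin in its handle, on the bench.
Things that resemble listed ones, but are neither listed nor needed, are in the scene too. Several things look just like the handle: the one meant starts nearest to the robot's base.

How it is judged (in metres and radians):
On the way, in this order (a step that is already met when the one before it is completed fails the run):
1. the handle blank has rolled about a quarter turn (angle between handle's own z axis and vertical above 1.2 rad), for 0.02 s.
2. the handle blank has rolled about half a turn (angle between handle's own z axis and vertical above 2.6 rad), for 0.02 s.
At the end, for the whole second after the job is handed in: The handle blank lies at rest on the mat along the yellow line: the middle of its axis within 10 mm of the line's centre line sideways and within 80 mm of the line's middle lengthwise, its axis within 8 degrees of the line (y of handle in the frame of yellow_line between -0.01 and 0.01 m and x of handle in the frame of yellow_line between -0.08 and 0.08 m and angle between the x axis of handle and the x axis of yellow_line, either way round below 0.14 rad and height (world z) of handle between 0.018 and 0.026 m and linear speed of handle below 0.01 m/s and angular speed of handle below 0.3 rad/s); the robot touches nothing.
It fails at once if the handle blank is lifted off the mat (height (world z) of handle above 0.034 m).
It fails at once if the ferrule is moved more than 15 mm (distance of ferrule from where it was at the start of the episode above 0.015 m).
It fails at once if the steel swage is moved more than 15 mm (distance of swage from where it was at the start of the episode above 0.015 m).
It fails at once if the hammer is moved more than 15 mm (distance of hammer from where it was at the start of the episode above 0.015 m).
It fails at once if the sickle is moved more than 15 mm (distance of sickle from where it was at the start of the episode above 0.015 m).
It also fails if it takes over 48 s, if anything falls off the work surface, if the arm or the gripper's body presses on something with over 40 N, if the wrist force passes 120 N, or if a joint passes its speed limit or range.

## Working session

There is one attempt and no reset: what is moved stays moved. The work goes in short steps, Python scripts to look and compute and a tool call to move; the robot and the scene stay as the last step left them, time stands still between calls to the robot, and variables do not carry over. Pictures are saved under pics/ and viewed, at most 10 in all, crops included, and the job is handed in when it is done.

Besides the shell and the picture viewer there is one more tool, called after ">>>" by a JSON object that holds its "api" and its "payload", one argument or row to a line. send_rows: Moves the arm, as the interface text tells. Its arguments: {"type":"object","properties":{"increments":{"type":"array"},"newtons":{"type":"number"}},"required":["increments"]}

```bash
mkdir -p pics; python3 - <<'E'
from station import state, eyes, bot
import cv2, numpy as np, pickle
s=state();print(s['time_s'],s['tcp_pos'],np.round(s['tcp_rot'],3).tolist(),s['gripper_width'],bot.finger_overhang)
for n in ('scene','top'):
    f=eyes.grab_frame(n);pickle.dump(f,open(f'{n}.pkl','wb'));cv2.imwrite(f'pics/{n}0.png',f['img'][:,:,::-1]);print({k:v for k,v in f.items() if k!='img'})
E
```

```text
0.0 [ 165.37561751 -653.87735144  196.32758752] [[-0.969, -0.245, -0.001], [-0.245, 0.969, 0.002], [0.0, 0.002, -1.0]] 87.82074798994744 8.0
{'fx': 492.8002665746448, 'fy': 492.8002665746448, 'cx': 323.6923106969046, 'cy': 232.49892798492397, 'rvec': array([ 1.06703247,  2.31274348, -1.10172298]), 'tvec': array([ 392.10844043, -213.25805466, 1282.34582741])}
{'fx': 506.6007177809293, 'fy': 506.6007177809293, 'cx': 321.02163638080214, 'cy': 232.81116409802365, 'rvec': array([ 2.19617734, -2.18848589,  0.07742365]), 'tvec': array([ -57.75429048,  555.78579237, 1318.39067505])}
```

View pics/top0.png

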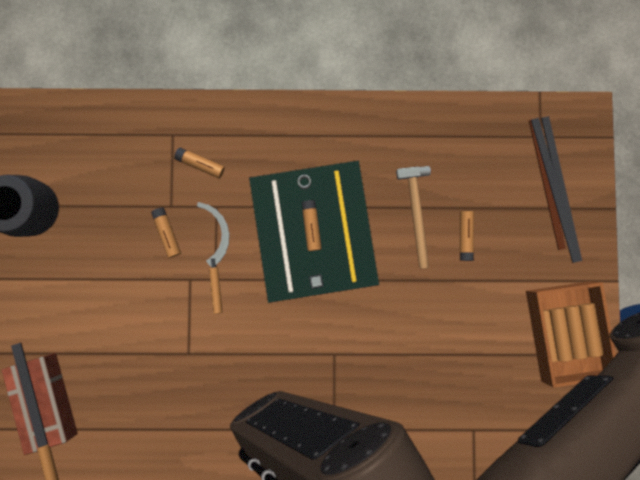

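View pics/scene0.png

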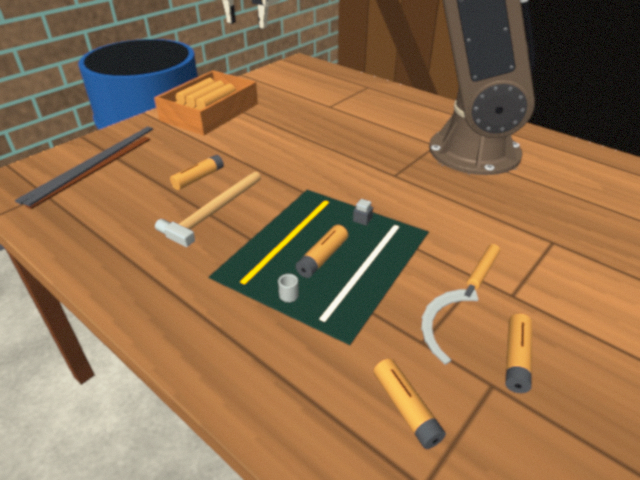

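The top view shows four handle look-alikes: (312,226) on the mat between the lines, (199,163), (165,232) and (467,235). There are also rods in the box at (572,333). The yellow line runs from (337,171) to (354,281), the white one is at (283,236), the ferrule at (304,181) and the swage at (316,281). My choice is (312,226); I'll measure it, check its distance from the base, and take one close crop.

```bash
cat > h.py <<'E'
import cv2, numpy as np
def ray(f,px,z):
    K=np.array([[f['fx'],0,f['cx']],[0,f['fy'],f['cy']],[0,0,1]]);R=cv2.Rodrigues(f['rvec'])[0]
    c=-R.T@f['tvec'];d=np.linalg.inv(K)@np.c_[np.atleast_2d(px),np.ones(len(np.atleast_2d(px)))].T
    d=(R.T@d).T;return c+d*((z-c[2])/d[:,2])[:,None]
def masks(img):
    h=cv2.cvtColor(img,cv2.COLOR_RGB2HSV)
    yel=cv2.inRange(h,(24,170,150),(34,255,255));wh=cv2.inRange(h,(0,0,190),(180,50,255))
    wood=cv2.inRange(h,(8,110,150),(20,255,255));green=cv2.inRange(h,(65,80,15),(100,255,110))
    return dict(yel=yel,wh=wh,wood=wood,green=green)
def axis(P):
    m=P.mean(0);u=np.linalg.svd(P-m,full_matrices=False)[2][0];t=(P-m)@u;w=(P-m)@np.array([-u[1],u[0]])
    mid=m+u*(t.max()+t.min())/2
    return mid,u,np.ptp(t),np.ptp(w)
def blob(m,f,z,near=None):
    n,l,s,c=cv2.connectedComponentsWithStats(m)
    i=1+(np.argmax(s[1:,4]) if near is None else np.argmin(np.hypot(*(c[1:]-near).T)+1e4*(s[1:,4]<60)))
    ys,xs=np.nonzero(l==i);P=ray(f,np.c_[xs,ys],z)[:,:2];return c[i],s[i,4],axis(P)
E
python3 - <<'E'
from h import *;import pickle
np.set_printoptions(precision=3,suppress=True)
f=pickle.load(open('top.pkl','rb'));M=masks(f['img'])
print('yel',blob(M['yel'],f,4,(345,226)));print('wh',blob(M['wh'],f,4,(283,236)));print('hand',blob(M['wood'],f,34,(313,230)))
for p in [(312,226),(199,163),(165,232),(467,235),(304,181),(316,281),(422,220),(217,290)]:
    q=ray(f,p,22)[0];print(p,q,np.hypot(*q[:2]))
# mat-clipped dark/handle: non-green pixels inside
cv2.imwrite('pics/crop.png',cv2.resize(f['img'][150:310,230:440,::-1],None,fx=3,fy=3,interpolation=cv2.INTER_CUBIC))
g=pickle.load(open('scene.pkl','rb'));M=masks(g['img'])
print('S yel',blob(M['yel'],g,4,(287,240)));print('S hand',blob(M['wood'],g,26,(325,245)))
E
```

```text
yel (array([344., 221.]), np.int32(1), (array([ 588.703, -117.151]), array([1., 0.]), np.float64(0.0), np.float64(0.0)))
wh (array([281.913, 235.736]), np.int32(311), (array([550.238,  48.473]), array([-0.987, -0.161]), np.float64(294.89038381830414), np.float64(8.097789952351073)))
hand (array([311.358, 228.572]), np.int32(374), (array([565.37 , -30.534]), array([-0.993, -0.119]), np.float64(105.65240219367139), np.float64(25.51291224957314)))
(312, 226) [573.596 -31.975  22.   ] 574.4870353637316
(199, 163) [739.79  268.016  22.   ] 786.8430873176262
(165, 232) [556.329 353.688  22.   ] 659.2403343165781
(467, 235) [ 551.381 -440.352   22.   ] 705.6424802974897
(304, 181) [692.945 -10.279  22.   ] 693.0210780329626
(316, 281) [429.47  -43.066  22.   ] 431.62431771594373
(422, 220) [ 590.578 -322.015   22.   ] 672.663096548375
(217, 290) [405.308 214.941  22.   ] 458.7747267073321
S yel (array([282.964, 242.997]), np.int32(661), (array([ 576.643, -118.052]), array([0.987, 0.162]), np.float64(301.5473354515906), np.float64(14.062243184649894)))
S hand (array([327.286, 243.484]), np.int32(713), (array([556.677, -30.668]), array([0.987, 0.163]), np.float64(120.48821663130649), np.float64(39.776639251380146)))
```

View pics/crop.png

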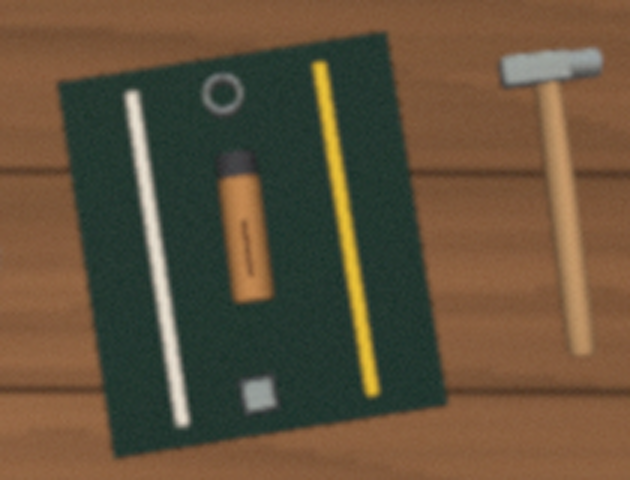

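The crop confirms (312,226): a wooden blank with a dark collar at its far end, lying between the lines. At 574 mm it is the nearest look-alike to the base. Measured: handle about (575,-30), yellow line middle about (577,-118.5) at 9.3°. The roll needed is about 88 mm, so I'll make three strokes with closed fingers, tool y across the handle.

>>> {"api": "send_rows", "payload": {
  "increments": [-1,-0.0344,0.0323,0,0,-1,-0.0344,0.0323,0,0,-1,-0.0344,0.0323,0,0,-1,-0.0344,0.0323,0,0,-1,-0.0344,0.0323,0,0,-1,-0.0344,0.0323,0,0,-1,-0.0344,0.0323,0,0,-1,-0.0344,0.0323,0,0],
  "newtons": 10
}}

```text
time_s: 0.9
tcp_pos: [369.5, -334.5, 197.2]
tcp_rot: [[-0.969, -0.245, 0.0], [-0.245, 0.969, 0.0], [-0.0, 0.0, -1.0]]
ft_force: [1.4, -1.0, -0.7]
gripper_width: 29.1
gripper_force: 0.0
```

>>> {"api": "send_rows", "payload": {
  "increments": [-1,-0.0344,0.0323,0,0,-1,-0.0344,0.0323,0,0,-1,-0.0344,0.0323,0,0,-1,-0.0344,0.0323,0,0,-1,-0.0344,0.0323,0,0,-1,-0.0344,0.0323,0,0,-1,-0.0344,0.0323,0,0,-1,-0.0344,0.0323,0,0,-1,0,0,0,0.11,-1,0,0,0,0]
}}

```text
time_s: 1.9
tcp_pos: [572.3, -17.1, 196.3]
tcp_rot: [[-0.991, -0.137, -0.002], [-0.137, 0.991, -0.0], [0.002, -0.0, -1.0]]
ft_force: [-0.3, -1.0, -0.6]
gripper_width: 0.3
gripper_force: 0.0
```

Next I'll descend to just above the handle (contact expected near TCP z = 32).

>>> {"api": "send_rows", "payload": {
  "increments": [-1,0,0,0.04,0,-1,0,0,0.04,0,-1,0,0,0.04,0,-1,0,0,0.03,0,-1,0,0,0.007,0,-1,0,0,0.003,0,-1,0,0,0,0]
}}

```text
time_s: 2.6
tcp_pos: [573.1, -18.6, 38.4]
tcp_rot: [[-0.99, -0.138, 0.001], [-0.138, 0.99, 0.0], [-0.001, -0.0, -1.0]]
ft_force: [-0.0, 0.1, -0.7]
gripper_width: 0.5
gripper_force: 0.0
```

```bash
python3 - <<'E'
from station import state, eyes
from h import *;import pickle
a=state();print(a['tcp_pos'],a['ft_force'])
f=eyes.grab_frame('scene');cv2.imwrite('pics/s1.png',cv2.resize(f['img'][150:330,190:450,::-1],None,fx=3,fy=3))
E
```

```text
[573.12579209 -18.58746799  38.43946095] [-0.02419368  0.13142819 -0.67912022]
```

View pics/s1.png

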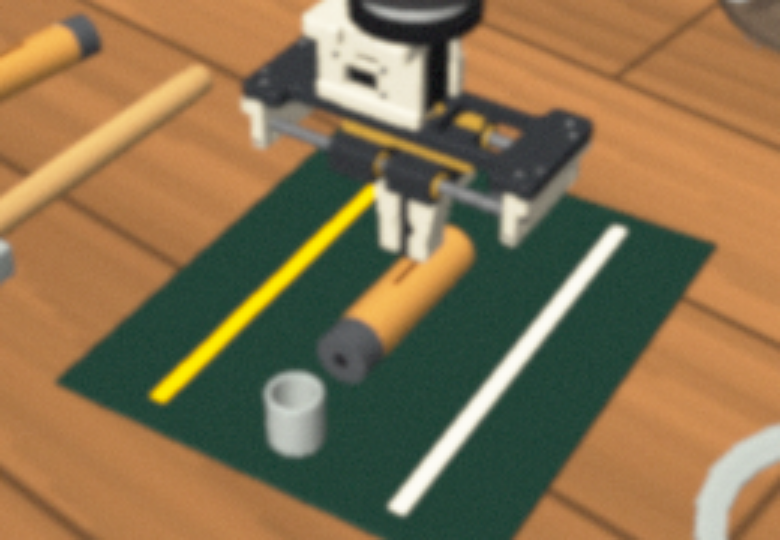

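```bash
python3 - <<'E'
from h import *;import pickle
f=pickle.load(open('scene.pkl','rb'));K=np.array([[f['fx'],0,f['cx']],[0,f['fy'],f['cy']],[0,0,1]])
p=cv2.projectPoints(np.array([[574,-30,40],[573.1,-18.6,46.4],[573.1-3,2,46.4],[573.1+3,-39,46.4]],float),f['rvec'],f['tvec'],K,None)[0][:,0]
print((p-[190,150])*3)
print(ray(f,np.array([350,350])/3+[190,150],22)) # collar face centre
t=pickle.load(open('top.pkl','rb'))
print(ray(t,np.array([[238,152],[252,300]])/3+[230,150],30))
E
```

```text
[[397.26843572 275.03725795]
 [412.12446235 274.12775012]
 [440.76846779 285.70613653]
 [384.24747829 262.89401844]]
[[630.67252184 -19.57361665  22.        ]]
[[639.62002951 -24.77284934  30.        ]
 [510.22614029 -37.55713287  30.        ]]
```

I made a slip: the tip is at TCP z − 8, so contact is at TCP z ≈ 48, and the tips are now at 30 with no force reading. I need to see where they really are before moving.

```bash
python3 - <<'E'
from station import state, eyes
from h import *;import pickle
f=eyes.grab_frame('scene');w=eyes.grab_frame('wrist');t=eyes.grab_frame('top')
im=np.zeros((600,800,3),np.uint8)
im[:,:400]=cv2.resize(f['img'][200:290,290:350,::-1],(400,600),interpolation=cv2.INTER_CUBIC)
im[:300,400:]=cv2.resize(w['img'][:,:,::-1],(400,300))
im[300:,400:]=cv2.resize(t['img'][150:300,220:420,::-1],(400,300))
cv2.imwrite('pics/c2.png',im)
R=cv2.Rodrigues(f['rvec'])[0];print('scene cam',-R.T@f['tvec'])
print(ray(f,np.array([[393,245],[425,258]])/3+[190,150],30.4),ray(f,np.array([[393,245],[425,258]])/3+[190,150],46))
a=state();print(a['tcp_pos'],a['ft_force'],a['time_s'])
E
```

```text
scene cam [1117.24008826  432.25401898  639.19472484]
[[543.81641759 -59.42465354  30.4       ]
 [540.50151608 -34.90065021  30.4       ]] [[558.51005553 -46.82568219  46.        ]
 [555.28009638 -22.93009176  46.        ]]
[573.30501416 -18.16942178  38.78274679] [-0.64951054 -0.9139148  -0.08056566] 2.8
```

View pics/c2.png

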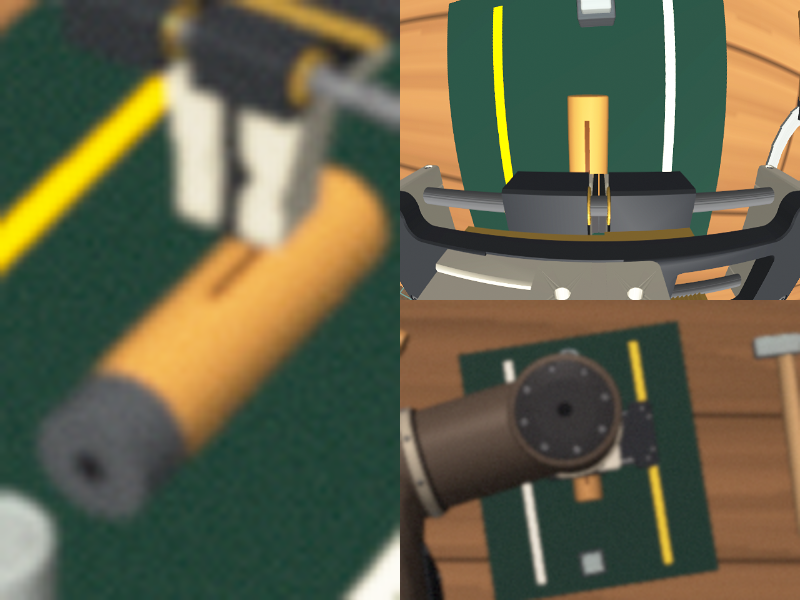

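```bash
python3 - <<'E'
from h import *;import pickle
f=pickle.load(open('scene.pkl','rb'));K=np.array([[f['fx'],0,f['cx']],[0,f['fy'],f['cy']],[0,0,1]])
P=lambda pts:np.round(cv2.projectPoints(np.array(pts,float),f['rvec'],f['tvec'],K,None)[0][:,0],1)
c=np.array([165.4,-653.9,188]);y=np.array([-.245,.969,0])
print('open tips',P([c-54*y,c+54*y]))
h=f['img'];print('row-wise bright cream in 200:300,0:40')
m=(h[:60,210:290].min(2)>170).astype(np.uint8);n,l,s,cc=cv2.connectedComponentsWithStats(m);print([(s[i][:2]+[210,0],s[i][2:4]) for i in range(1,n) if s[i][4]>15])
for z in (30,45,60,75): print(z,P([[582,-8,z],[580,-29,z]]))
print('seen', np.array([[275,245],[205,228]])/6.667+[290,200])
for z in (2000/8,300): print(ray(pickle.load(open('top.pkl','rb')),(302.5,204),z))
E
```

```text
open tips [[232.6  36. ]
 [264.9  41.5]]
row-wise bright cream in 200:300,0:40
[(array([223,   0]), array([ 7, 22], dtype=int32)), (array([258,   6]), array([ 6, 21], dtype=int32))]
30 [[328.6 252.8]
 [320.8 247.5]]
45 [[328.7 246.7]
 [320.8 241.4]]
60 [[328.7 240.5]
 [320.8 235.2]]
75 [[328.8 234.1]
 [320.8 228.9]]
seen [[331.2479376  236.74816259]
 [320.74846258 234.19829009]]
[[604.13183279 -13.53352905 250.        ]]
[[598.08237572 -15.04221567 300.        ]]
```

The visible tips end about 25–35 mm higher than the stated offset, and the start image shows the same. They are over the handle but not touching it, so I'll feel for contact in small steps.

>>> {"api": "send_rows", "payload": {
  "increments": [-1,0,0,0.002,0,-1,0,0,0.002,0,-1,0,0,0.002,0,-1,0,0,0,0]
}}

```text
time_s: 3.2
tcp_pos: [572.0, -18.4, 30.9]
tcp_rot: [[-0.991, -0.137, -0.001], [-0.137, 0.991, -0.0], [0.001, -0.0, -1.0]]
ft_force: [-0.4, 0.3, 0.1]
gripper_width: 0.5
gripper_force: 0.0
```

>>> {"api": "send_rows", "payload": {
  "increments": [-1,0,0,0.002,0,-1,0,0,0.002,0,-1,0,0,0.002,0,-1,0,0,0,0]
}}

```text
time_s: 3.6
tcp_pos: [572.1, -18.4, 24.8]
tcp_rot: [[-0.991, -0.137, -0.001], [-0.137, 0.991, -0.0], [0.001, -0.0, -1.0]]
ft_force: [-0.2, -0.6, -0.7]
gripper_width: 0.7
gripper_force: 0.0
```

>>> {"api": "send_rows", "payload": {
  "increments": [-1,0,0,0.0015,0,-1,0,0,0.0015,0,-1,0,0,0,0]
}}

```text
time_s: 3.9
tcp_pos: [572.2, -18.4, 22.0]
tcp_rot: [[-0.991, -0.137, -0.0], [-0.137, 0.991, -0.0], [0.0, 0.0, -1.0]]
ft_force: [-0.7, 0.5, -0.6]
gripper_width: 0.4
gripper_force: 0.0
```

```bash
python3 - <<'E'
from station import state, eyes
from h import *
f=eyes.grab_frame('scene')
im=cv2.resize(f['img'][200:290,280:370,::-1],(600,600),interpolation=cv2.INTER_CUBIC)
cv2.imwrite('pics/c3.png',im)
a=state();print(a['tcp_pos'],a['ft_force'],a['time_s'])
E
```

```text
[572.27124988 -18.3809673   22.14089007] [-0.16662223 -0.9418055  -0.20330769] 3.95
```

View pics/c3.png

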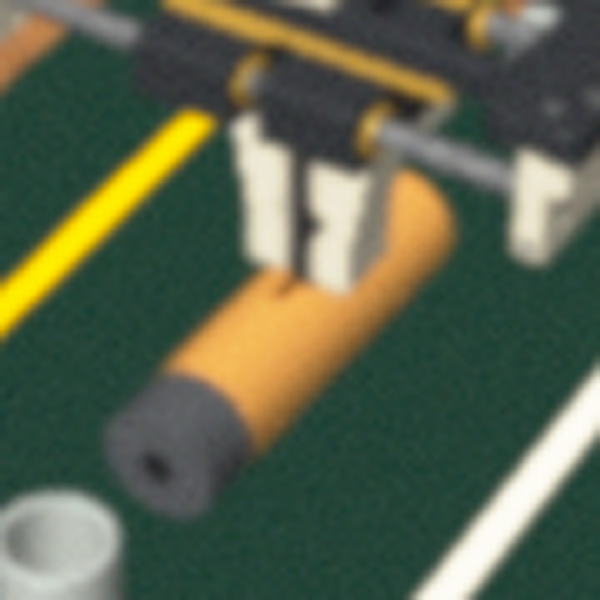

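Fingers are above the blank with tips near (335,290) in the crop, which puts them at z ≈ 50, about 10 mm above its top. I'll keep going down.

>>> {"api": "send_rows", "payload": {
  "increments": [-1,0,0,0.0015,0,-1,0,0,0.0015,0,-1,0,0,0.001,0,-1,0,0,0,0]
}}

```text
time_s: 4.35
tcp_pos: [572.2, -18.4, 18.1]
tcp_rot: [[-0.991, -0.137, -0.0], [-0.137, 0.991, -0.0], [0.0, -0.0, -1.0]]
ft_force: [0.1, -0.1, -0.4]
gripper_width: 0.6
gripper_force: 0.0
```

```bash
python3 - <<'E'
from h import *;import pickle
f=pickle.load(open('scene.pkl','rb'));K=np.array([[f['fx'],0,f['cx']],[0,f['fy'],f['cy']],[0,0,1]])
for z in (20,50,80,110): print(z,cv2.projectPoints(np.array([[560,70,z],[580,70,z]],float),f['rvec'],f['tvec'],K,None)[0][:,0])
E
```

```text
20 [[368.91680006 269.18517878]
 [362.34896781 274.95938146]]
50 [[369.94109944 256.95399386]
 [363.24503437 262.68650315]]
80 [[371.01010956 244.18891682]
 [364.18075919 249.87044975]]
110 [[372.12682318 230.85421105]
 [365.15883466 236.47434531]]
```

Body skirt is about z 95, so it is clear. Continuing.

>>> {"api": "send_rows", "payload": {
  "increments": [-1,0,0,0.001,0,-1,0,0,0.001,0,-1,0,0,0.001,0,-1,0,0,0,0]
}}

```text
time_s: 4.75
tcp_pos: [572.2, -18.4, 15.1]
tcp_rot: [[-0.991, -0.137, -0.0], [-0.137, 0.991, -0.0], [0.0, -0.0, -1.0]]
ft_force: [-0.0, 0.1, 0.3]
gripper_width: 0.4
gripper_force: 0.0
```

>>> {"api": "send_rows", "payload": {
  "increments": [-1,0,0,0.001,0,-1,0,0,0.001,0,-1,0,0,0.0005,0,-1,0,0,0,0]
}}

```text
time_s: 5.15
tcp_pos: [572.3, -18.4, 12.6]
tcp_rot: [[-0.991, -0.137, -0.0], [-0.137, 0.991, -0.0], [0.0, -0.0, -1.0]]
ft_force: [0.5, 0.2, -0.2]
gripper_width: 0.6
gripper_force: 0.0
```

>>> {"api": "send_rows", "payload": {
  "increments": [-1,0,0,0.001,0,-1,0,0,0.001,0,-1,0,0,0,0]
}}

```text
time_s: 5.45
tcp_pos: [572.5, -18.4, 10.8]
tcp_rot: [[-0.991, -0.137, 0.0], [-0.137, 0.991, -0.0], [-0.0, -0.0, -1.0]]
ft_force: [-0.2, -0.8, 1.7]
gripper_width: 0.2
gripper_force: 0.7
```

```bash
python3 - <<'E'
from station import state, eyes
from h import *
f=eyes.grab_frame('scene')
im=cv2.resize(f['img'][200:290,280:370,::-1],(600,600),interpolation=cv2.INTER_CUBIC)
cv2.imwrite('pics/c4.png',im)
a=state();print(a['tcp_pos'],a['ft_force'],a['time_s'])
E
```

```text
[572.42992431 -18.35967657  10.8384076 ] [-0.38929326  0.08668041  0.14109141] 5.5
```

View pics/c4.png

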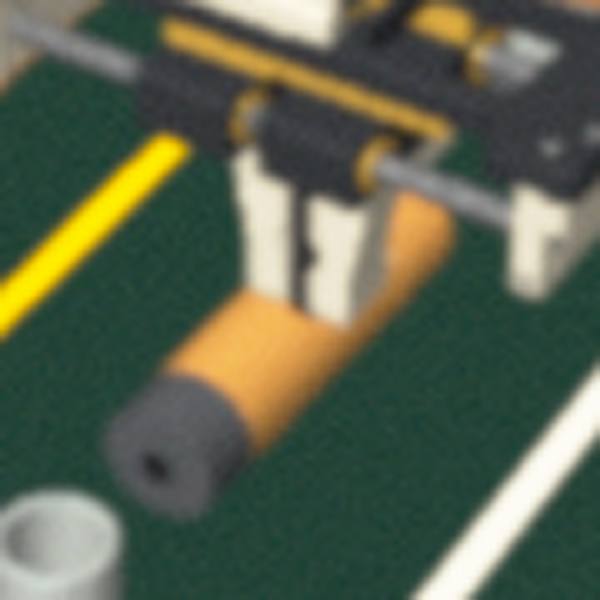

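The tips are now right at the handle's top, at (335,322) in the crop, and the first contact signs appear. The effective contact height is TCP z ≈ 10.5. I'll press slightly more.

>>> {"api": "send_rows", "payload": {
  "increments": [-1,0,0,0.001,0,-1,0,0,0,0]
}}

```text
time_s: 5.7
tcp_pos: [572.7, -18.4, 10.1]
tcp_rot: [[-0.99, -0.138, 0.001], [-0.138, 0.99, -0.0], [-0.001, -0.0, -1.0]]
ft_force: [-1.2, -0.4, 5.9]
gripper_width: 0.5
gripper_force: 2.4
```

5.9 N, a light press. First part of the stroke, 28 mm.

>>> {"api": "send_rows", "payload": {
  "increments": [-1,0,-0.002,0,0,-1,0,-0.004,0,0,-1,0,-0.006,0,0,-1,0,-0.006,0,0,-1,0,-0.006,0,0,-1,0,-0.004,0,0]
}}

```text
time_s: 6.3
tcp_pos: [576.7, -46.6, 10.8]
tcp_rot: [[-0.99, -0.138, 0.001], [-0.138, 0.99, -0.0], [-0.001, -0.0, -1.0]]
ft_force: [-2.4, -0.0, 9.1]
gripper_width: 0.3
gripper_force: 4.6
```

>>> {"api": "send_rows", "payload": {
  "increments": [-1,0,-0.004,-0.0003,0,-1,0,-0.006,0,0,-1,0,-0.006,0,0,-1,0,-0.006,0,0,-1,0,-0.004,0,0,-1,0,-0.002,0,0]
}}

```text
time_s: 6.9
tcp_pos: [579.7, -74.3, 9.6]
tcp_rot: [[-0.991, -0.137, -0.001], [-0.137, 0.991, 0.0], [0.001, 0.0, -1.0]]
ft_force: [-0.1, 0.7, -0.6]
gripper_width: 0.3
gripper_force: 0.0
```

```bash
python3 - <<'E'
from station import state, eyes
from h import *
f=eyes.grab_frame('scene')
im=cv2.resize(f['img'][190:300,250:370,::-1],(650,596),interpolation=cv2.INTER_CUBIC)
cv2.imwrite('pics/c5.png',im)
a=state();print(a['tcp_pos'],a['ft_force'],a['time_s'])
E
```

```text
[579.6038901  -74.38465778   9.52664573] [ 0.35120622 -1.16921081 -0.21006   ] 6.95
```

View pics/c5.png

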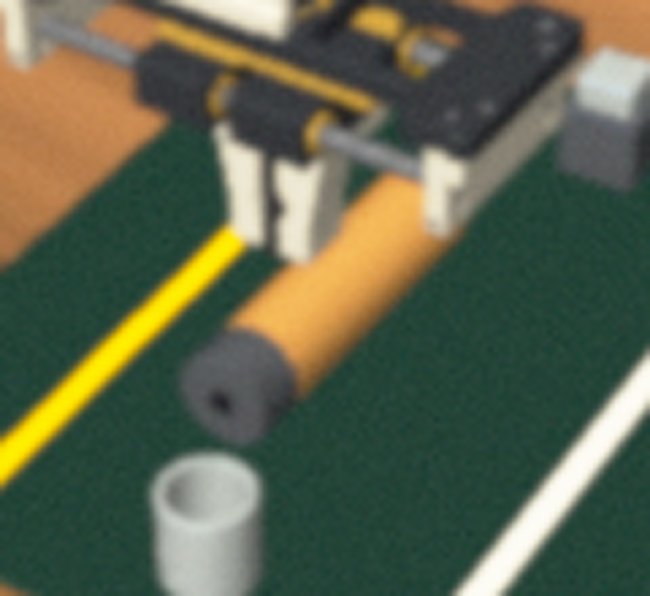

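The fingers ran past the top: their tips taper, so the usable width is only about 28 mm. The handle rolled part way, and its collar face centre is at (235,390) in the crop. I'll lift, measure, and use shorter strokes.

>>> {"api": "send_rows", "payload": {
  "increments": [-1,0,0,-0.01,0,-1,0,0,-0.03,0,-1,0,0.02,-0.03,0,-1,0,0.02,-0.03,0,-1,0,0,0,0]
}}

```text
time_s: 7.45
tcp_pos: [577.2, -32.1, 115.3]
tcp_rot: [[-0.99, -0.14, 0.008], [-0.14, 0.99, 0.001], [-0.008, 0.0, -1.0]]
ft_force: [0.2, -0.1, -0.6]
gripper_width: 0.5
gripper_force: 0.0
```

```bash
cat > m.py <<'E'
from station import state, eyes
from h import *;import pickle
np.set_printoptions(precision=3,suppress=True)
K=lambda f:np.array([[f['fx'],0,f['cx']],[0,f['fy'],f['cy']],[0,0,1]])
def body(f,lo=(500,-140),hi=(670,20)):
    # wood of the handle on the mat, restricted to mat region in pixels
    poly=cv2.projectPoints(np.array([[470,-170,4],[470,60,4],[690,60,4],[690,-170,4]],float),f['rvec'],f['tvec'],K(f),None)[0][:,0]
    R=np.zeros(f['img'].shape[:2],np.uint8);cv2.fillConvexPoly(R,poly.astype(int),255)
    h=cv2.cvtColor(f['img'],cv2.COLOR_RGB2HSV)
    wood=cv2.inRange(h,(8,110,130),(21,255,255))&R
    col=cv2.inRange(h,(0,0,40),(180,75,130))&R
    return wood,col
def big(m,minx=0):
    n,l,s,c=cv2.connectedComponentsWithStats(m);o=sorted([(s[i][4],i) for i in range(1,n)])[::-1][:3]
    return [(int(a),np.round(c[i],1).tolist(),s[i][:4].tolist()) for a,i in o],l,o
def meas(f):
    w,c=body(f)
    print('collar',big(c)[0]);b,l,o=big(w);print('wood',b)
    ys,xs=np.nonzero(l==o[0][1]);print('axis@z26',axis(ray(f,np.c_[xs,ys],26)[:,:2]))
if __name__=='__main__':
    meas(pickle.load(open('scene.pkl','rb')))
    f=eyes.grab_frame('scene');pickle.dump(f,open('now.pkl','wb'));meas(f)
    t=eyes.grab_frame('top');pickle.dump(t,open('nowt.pkl','wb'));meas(t)
    print(state()['tcp_pos'])
E
python3 m.py
```

```text
collar [(367, [305.9, 266.4], [295, 251, 27, 27]), (100, [292.0, 285.3], [277, 273, 22, 27]), (78, [353.6, 273.1], [329, 242, 50, 62])]
wood [(768, [327.4, 243.5], [305, 225, 43, 40]), (41, [235.2, 250.0], [228, 242, 19, 14])]
axis@z26 (array([557.364, -30.303]), array([0.984, 0.179]), np.float64(122.19263062528101), np.float64(42.6229569894451))
collar [(498, [294.7, 264.7], [277, 234, 59, 66]), (66, [353.9, 272.5], [330, 242, 49, 61]), (35, [373.8, 260.1], [363, 246, 23, 29])]
wood [(761, [315.2, 238.4], [293, 220, 43, 40]), (43, [235.4, 249.9], [228, 242, 19, 14])]
axis@z26 (array([561.572, -58.299]), array([0.983, 0.184]), np.float64(124.86341513596119), np.float64(44.23234627373081))
collar [(3396, [315.5, 209.4], [277, 183, 82, 83]), (20, [362.1, 189.2], [361, 183, 3, 15]), (8, [277.9, 191.5], [277, 188, 3, 8])]
wood [(162, [323.9, 241.1], [318, 234, 13, 15]), (1, [339.0, 187.0], [339, 187, 1, 1]), (1, [338.0, 185.0], [338, 185, 1, 1])]
axis@z26 (array([533.748, -63.359]), array([-0.995, -0.098]), np.float64(36.53913324689897), np.float64(30.789275126732072))
[574.866 -33.362 111.409]
```

The handle rolled 28 mm for 56.6 mm of finger travel, exactly half, with yaw unchanged. About 60 mm is left, so I'll do three strokes of 20 mm. Handle centre is about (578.5,-58), and the finger starts 10 mm behind it.

>>> {"api": "send_rows", "payload": {
  "increments": [-1,0,-0.0147,0.02,0,-1,0,0,0.03,0,-1,0,0,0.03,0,-1,0,0,0.012,0,-1,0,0,0.004,0,-1,0,0,0,0]
}}

```text
time_s: 8.15
tcp_pos: [576.5, -48.9, 13.9]
tcp_rot: [[-0.991, -0.137, -0.001], [-0.137, 0.991, -0.0], [0.001, -0.0, -1.0]]
ft_force: [0.4, 0.2, 0.9]
gripper_width: 0.5
gripper_force: 0.0
```

>>> {"api": "send_rows", "payload": {
  "increments": [-1,0,0,0.002,0,-1,0,0,0.001,0,-1,0,0,0.0008,0,-1,0,0,0,0]
}}

```text
time_s: 8.55
tcp_pos: [576.9, -48.7, 10.8]
tcp_rot: [[-0.991, -0.137, 0.001], [-0.137, 0.991, 0.0], [-0.001, 0.0, -1.0]]
ft_force: [0.2, -0.1, 1.0]
gripper_width: 0.6
gripper_force: 0.3
```

Now press 0.8 mm more and make a 40 mm stroke.

>>> {"api": "send_rows", "payload": {
  "increments": [-1,0,0,0.0008,0,-1,0,0,0,0,-1,0,-0.002,0,0,-1,0,-0.005,0,0,-1,0,-0.007,0,0,-1,0,-0.008,0,0,-1,0,-0.008,0,0,-1,0,-0.006,0,0,-1,0,-0.003,0,0,-1,0,-0.001,0,0]
}}

```text
time_s: 9.55
tcp_pos: [582.7, -88.7, 10.1]
tcp_rot: [[-0.991, -0.137, 0.001], [-0.137, 0.991, -0.0], [-0.001, -0.0, -1.0]]
ft_force: [-2.7, -1.1, 16.5]
gripper_width: 0.6
gripper_force: 7.7
```

>>> {"api": "send_rows", "payload": {
  "increments": [-1,0,0,0,0,-1,0,0,-0.003,0,-1,0,0,-0.03,0,-1,0,0.01,-0.035,0,-1,0,0.01,-0.032,0,-1,0,0,0,0,-1,0,0,0,0]
}}

```text
time_s: 10.25
tcp_pos: [579.3, -68.0, 109.8]
tcp_rot: [[-0.99, -0.138, 0.001], [-0.138, 0.99, 0.001], [-0.001, 0.001, -1.0]]
ft_force: [0.7, 0.4, -0.0]
gripper_width: 0.7
gripper_force: 0.0
```

```bash
python3 m.py | sed -n '4,6p;10p'
```

```text
collar [(321, [285.2, 257.7], [273, 247, 27, 22]), (101, [291.9, 285.3], [277, 273, 22, 27]), (69, [354.2, 272.2], [329, 242, 50, 62])]
wood [(733, [306.9, 235.0], [281, 216, 46, 40]), (43, [235.5, 249.8], [228, 242, 19, 14])]
axis@z26 (array([564.312, -77.455]), array([0.982, 0.191]), np.float64(124.47972454966435), np.float64(42.87243105618791))
[578.309 -68.511 108.204]
```

Rolled another 19.4 mm, about 41 left. The finger is already at the right start; descend and stroke again.

>>> {"api": "send_rows", "payload": {
  "increments": [-1,-0.001,0.001,0.03,0,-1,0,0,0.035,0,-1,0,0,0.02,0,-1,0,0,0.008,0,-1,0,0,0.002,0,-1,0,0,0.001,0,-1,0,0,0,0]
}}

```text
time_s: 11.05
tcp_pos: [580.8, -67.4, 14.3]
tcp_rot: [[-0.991, -0.137, 0.001], [-0.137, 0.991, 0.0], [-0.001, -0.0, -1.0]]
ft_force: [0.4, 0.3, 0.8]
gripper_width: 0.9
gripper_force: 0.0
```

>>> {"api": "send_rows", "payload": {
  "increments": [-1,0,0,0.002,0,-1,0,0,0.001,0,-1,0,0,0.0008,0,-1,0,0,0,0]
}}

```text
time_s: 11.45
tcp_pos: [580.6, -67.5, 10.3]
tcp_rot: [[-0.99, -0.138, 0.001], [-0.138, 0.99, -0.0], [-0.001, -0.0, -1.0]]
ft_force: [-0.8, 0.4, 4.6]
gripper_width: 0.3
gripper_force: 2.2
```

>>> {"api": "send_rows", "payload": {
  "increments": [-1,0,-0.002,0.0002,0,-1,0,-0.005,0,0,-1,0,-0.007,0,0,-1,0,-0.008,0,0,-1,0,-0.008,0,0,-1,0,-0.006,0,0,-1,0,-0.003,0,0,-1,0,-0.001,0,0,-1,0,0,0,0]
}}

```text
time_s: 12.35
tcp_pos: [586.2, -107.3, 10.0]
tcp_rot: [[-0.991, -0.137, 0.001], [-0.137, 0.991, -0.0], [-0.001, -0.0, -1.0]]
ft_force: [0.6, -1.3, 5.5]
gripper_width: 0.4
gripper_force: 2.8
```

>>> {"api": "send_rows", "payload": {
  "increments": [-1,0,0,-0.003,0,-1,0,0,-0.03,0,-1,0,0.01,-0.035,0,-1,0,0.01,-0.032,0,-1,0,0,0,0,-1,0,0,0,0]
}}

```text
time_s: 12.95
tcp_pos: [583.0, -86.7, 110.0]
tcp_rot: [[-0.99, -0.138, 0.001], [-0.138, 0.99, 0.001], [-0.001, 0.001, -1.0]]
ft_force: [-0.8, -0.9, 0.0]
gripper_width: 0.8
gripper_force: 0.0
```

```bash
python3 m.py | sed -n '4,6p;10p'
```

```text
collar [(365, [278.4, 252.1], [265, 230, 51, 35]), (98, [292.3, 285.4], [277, 273, 22, 27]), (68, [353.5, 273.1], [329, 242, 50, 62])]
wood [(736, [298.1, 231.6], [276, 213, 43, 39]), (43, [235.3, 250.0], [228, 242, 19, 14])]
axis@z26 (array([566.364, -98.171]), array([0.981, 0.192]), np.float64(123.96895048191737), np.float64(45.67818059576713))
[582.    -87.255 108.358]
```

About 19.5 mm left. Last stroke is 39 mm.

>>> {"api": "send_rows", "payload": {
  "increments": [-1,0,0,0.03,0,-1,0,0,0.035,0,-1,0,0,0.02,0,-1,0,0,0.008,0,-1,0,0,0.002,0,-1,0,0,0.001,0,-1,0,0,0,0]
}}

```text
time_s: 13.75
tcp_pos: [583.7, -87.2, 14.3]
tcp_rot: [[-0.991, -0.137, 0.001], [-0.137, 0.991, 0.0], [-0.001, -0.0, -1.0]]
ft_force: [0.4, -0.1, 0.3]
gripper_width: 0.4
gripper_force: 0.0
```

>>> {"api": "send_rows", "payload": {
  "increments": [-1,0,0,0.002,0,-1,0,0,0.001,0,-1,0,0,0.0008,0,-1,0,0,0,0]
}}

```text
time_s: 14.15
tcp_pos: [583.4, -87.3, 10.3]
tcp_rot: [[-0.99, -0.138, 0.001], [-0.138, 0.99, -0.0], [-0.001, -0.0, -1.0]]
ft_force: [-0.8, 0.1, 4.2]
gripper_width: 0.4
gripper_force: 2.1
```

>>> {"api": "send_rows", "payload": {
  "increments": [-1,0,-0.002,0.0002,0,-1,0,-0.005,0,0,-1,0,-0.007,0,0,-1,0,-0.008,0,0,-1,0,-0.008,0,0,-1,0,-0.005,0,0,-1,0,-0.003,0,0,-1,0,-0.001,0,0,-1,0,0,0,0]
}}

```text
time_s: 15.05
tcp_pos: [588.9, -126.1, 10.0]
tcp_rot: [[-0.991, -0.137, 0.001], [-0.137, 0.991, -0.0], [-0.001, -0.0, -1.0]]
ft_force: [-1.1, 0.7, 5.6]
gripper_width: 0.5
gripper_force: 2.8
```

>>> {"api": "send_rows", "payload": {
  "increments": [-1,0,0,-0.003,0,-1,0,0,-0.03,0,-1,0.0,0.04,-0.035,0,-1,0,0.05,-0.032,0,-1,0,0.05,-0.03,0,-1,0,0.05,-0.03,0,-1,0,0.05,-0.02,0,-1,0,0.05,0,0,-1,0,0,0,0,-1,0,0,0,0]
}}

```text
time_s: 16.05
tcp_pos: [551.5, 134.8, 172.0]
tcp_rot: [[-0.99, -0.14, -0.001], [-0.14, 0.99, -0.0], [0.001, -0.0, -1.0]]
ft_force: [0.7, -0.7, -0.3]
gripper_width: 0.3
gripper_force: 0.0
```

```bash
python3 m.py | sed -n '4,10p'; python3 - <<'E'
from m import *
a=pickle.load(open('nowt.pkl','rb'))['img'][150:310,230:440,::-1];b=pickle.load(open('now.pkl','rb'))['img'][180:300,200:360,::-1]
im=np.vstack([cv2.resize(a,(394,300)),cv2.resize(b,(394,300))]);cv2.imwrite('pics/e.png',cv2.resize(im,None,fx=1,fy=1))
E
```

```text
collar [(333, [268.1, 248.9], [257, 230, 29, 31]), (95, [292.4, 285.5], [277, 273, 22, 27]), (39, [373.6, 260.4], [363, 246, 23, 29])]
wood [(693, [289.6, 228.0], [267, 210, 44, 39]), (41, [235.2, 250.0], [228, 242, 19, 14]), (2, [266.5, 258.5], [266, 258, 2, 2])]
axis@z26 (array([ 570.493, -118.609]), array([0.981, 0.192]), np.float64(125.96188216864499), np.float64(45.58470385943248))
collar [(226, [342.8, 211.8], [334, 192, 22, 57]), (124, [283.2, 223.5], [277, 183, 14, 83]), (83, [279.3, 241.2], [277, 219, 7, 47])]
wood [(489, [344.8, 224.6], [337, 204, 17, 43]), (1, [341.0, 196.0], [341, 196, 1, 1])]
axis@z26 (array([ 576.83, -118.26]), array([-0.992, -0.124]), np.float64(111.32317210812137), np.float64(30.95469202496373))
[551.856 132.953 171.863]
```

View pics/e.png

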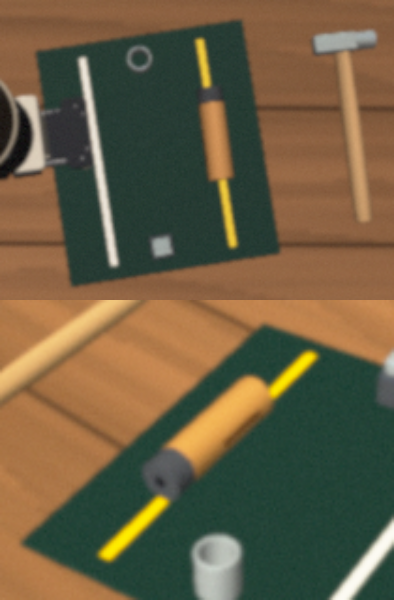

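The pictures show the handle centred over the yellow line, which comes out at both ends: (203,85) and (222,185) in the top half. It is about 1 mm off sideways and about 2° off in angle. The ferrule, swage and hammer are where they were, and the arm is clear.

```bash
python3 -c "
from station import bot
print(bot.job_done())"
```

```text
the job is handed in; nothing more can be done
None
```

I rolled the handle about 88 mm onto the yellow line in four light strokes, about 1 mm off its centre and 2° off parallel in the last pictures, and handed the job in at about 16 s of the 48; no verdict came back.

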